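# Hang the blue parts bin on the louvre rail and slide it home under the keeper

## Task

Hang the blue parts bin on the louvre rail of the stand: hook its back lip over the open stretch of the rail, lowering it gently until the lip catches, then, still hanging, slide it along under the red keeper strip until it rests against the red end stop, and let go. The rail has been clamped at a new height, so feel for it: do not drop the bin or force it (keep every push on the rail and stop under about 20 N), and leave the other things on the bench where they are.

Things in the scene. Friction and masses are not known exactly. Their poses are not given: they have to be found in the camera images.
- bin: Blue plastic two-compartment parts bin holding a few rings, loose on the bench, 0.3 to 0.55 kg. 120 (its x) x 100 (y) x 70 (z) mm, walls 4 mm. Origin: centre of the underside. Carrying tab in the middle, hanging lip along the top of the +x (back) wall.
- tab (a point): Top centre of the blue bin's carrying tab, 114 mm above the bin's origin. The tab is 44 mm (bin x) by 12 mm (bin y) and stands 44 mm clear of the bin's rim; pinch it across the 12 mm, from above.
- lip (a point): Middle of the lip's gap under its flange: bin x 64, y 0, z 66 mm. The lip is 80 mm wide in y. A 4 mm flange (bin z 66 to 70) runs out from the back wall's outer face (x 60) and turns down at x 68 to 72 as a tongue to z 54, flared outwards below that to x 76, z 47. The 8 mm gap (x 60 to 68), open below, takes the rail's 4 mm edge.
- stand: Fixed stand with two blue uprights (y +-195 mm, 227 mm high, 25 mm behind the rail) that carries the louvre rail. Origin: bench level, midway along the rail, in the plane of its front face. Its x points away from the side where the bin hangs, y along the rail to the red stop, z up. Nothing on it gives way.
- rail_foot (a point): Bench point below the rail's middle (= stand origin). Rail: two aluminium strips, y -200 to 200, x 0 to 4 mm. The lip hangs on the upper strip's top edge, 110 to 170 mm above the bench, new each time, not reported: feel for it. Hung, the bin's x is along the stand's x, its origin 60 to 64 mm before the front face, 66 below the edge; let go, it nods about 0.07 rad.
- keeper_foot (a point): Bench point below the keeper's open end (stand y 76 mm). The red keeper strip covers the rail from here to the stop, x 0 to 26, its underside 10 mm above the rail's edge; the seated lip rises 4 mm above the edge and slides in below it, but cannot be put in from above. Hook on in the open stretch: bin origin at stand y -110 to 30 mm.
- stop_foot (a point): Bench point below the inner face of the red end stop (stand y 160 mm), a rigid plate, stand x -36 to 26 mm, from 60 mm below to 14 mm above the rail's edge. The bin is home with its side on this face: bin origin at stand y 110 mm.
- tray: Bystander: wooden tray 100 x 120 x 30 mm with odds and ends. Origin: centre of underside. Leave alone.
- hammer: Bystander: hammer 220 mm long lying along its x, about 30 mm high. Leave alone.
- greybin: Bystander: grey bin like the blue one (120 x 100 x 70 mm, tab to 114 mm) but without a lip. Origin: centre of underside. Leave alone.
- mandrel: Bystander: steel ring mandrel, a cone 130 mm high on a foot 60 mm across. Origin: centre of underside. Leave alone.
- jar: Bystander: amber jar, 56 mm across, 70 mm high. Origin: centre of underside. Leave alone.
- jar2: Bystander: green jar, 52 mm across, 65 mm high. Origin: centre of underside. Leave alone.
- stake: Bystander: dark steel stake block, a disc 70 mm across, 45 mm high. Origin: centre of underside. Leave alone.
There are look-alikes about, which are no part of the job. Of the things that look like the bin, the larger one is meant.

How it is judged:
On the way, in this order (a step that is already met when the one before it is completed fails the run):
1. the bin's lip is hooked over the open stretch of the rail and bears on it (x of bin in the frame of stand between -0.067 and -0.053 m and z of bin in the frame of stand between 0.03 and 0.125 m and angle between bin's own z axis and vertical below 0.2 rad and angle between the x axis of bin and the x axis of stand, either way round below 0.1 rad and y of bin in the frame of stand between -0.14 and 0.05 m and contact force between bin and stand above 1 N), for 0.2 s.
2. the hanging bin is slid along under the keeper until it meets the end stop (x of bin in the frame of stand between -0.067 and -0.053 m and z of bin in the frame of stand between 0.03 and 0.125 m and angle between bin's own z axis and vertical below 0.2 rad and angle between the x axis of bin and the x axis of stand, either way round below 0.1 rad and y of bin in the frame of stand between 0.106 and 0.115 m), for 0.2 s.
At the end, for the whole second after the job is handed in: The blue bin hangs at rest by its lip on the rail, let go, upright within 0.2 rad and square to the rail within 0.1 rad, its back at the rail (bin origin 53 to 67 mm in front of the strips' front plane) and its side against the end stop within 4 mm (all of step 2 and linear speed of bin below 0.02 m/s and angular speed of bin below 0.2 rad/s); the robot touches nothing.
It fails at once if the robot forces the bin: it presses it on the rail, keeper or stop with more than 25 N (contact force between bin and stand above 25 N and contact force between any of the fingers, the arm and bin above 5 N).
It fails at once if the bin is dropped: it moves faster than 0.4 m/s while the fingers do not hold it (linear speed of bin above 0.4 m/s and contact force between the fingers and bin below 0.05 N).
It fails at once if a bystander is moved more than 20 mm (distance of any of tray, hammer, greybin, mandrel, jar, jar2, stake from where it was at the start of the episode above 0.02 m).
It also fails if it takes over 69 s, if anything falls off the work surface, if the arm or the gripper's body presses on something with over 40 N, if the wrist force passes 120 N, or if a joint passes its speed limit or range.

## Robot

A 6-joint arm with a two-finger parallel gripper is mounted at the origin on the work surface. World frame = base frame: x ahead of the robot, y to its left, z up, the work surface at z = 0. Lengths are in m, angles in rad, forces in N, time in s.
With the tool pointing down it reaches from about 0.35 to 0.725 m from the base axis. Payload 6 kg.
Tool frame: the origin (TCP) lies on the centre line of the jaws, within the pads' length; the fingertips stand 8 mm ahead of it and the grasp point (between the pads) lies 11 mm behind it; z points along the fingers, y is the line along which they close (so a half turn about z gives the same grasp; the last joint's range is limited). The gripper opens to 85 mm and grips with 20 to 120 N. Pads are 22 mm wide; open, the fingers measure 114 mm over their backs; the gripper's body (76 mm by 85 mm) begins 54 mm behind the grasp point. The pads swing forward as they close: fully open they stand 13 mm farther back than shut.
Start: joints at [-0.941, 0.04, 0.085, 0, -1.615, -0.334], TCP at [0.175, -0.574, 0.21] pointing down, gripper open.
Joint ranges: [-2.56, 2.56], [-1.29, 2.01], [-1.08, 1.49], [-3.29, 1.98], [-2.81, -0.18], [-2.99, 2.99]. Speed limits (rad/s): [2.57, 2.57, 3.01, 3.14, 3.14, 3.14].

## Interface

Orientations are given as a rotation vector (axis times angle).
In Python, from plant import r, kinematics, viewer gives the robot as it stands. The module is installed in compiled form; this text tells all that it offers. Calls block until the motion is done:
- r.movep(position, orientation): joint-space move of the TCP to a pose.
- r.line_to(position, attitude=None, vel=0.15, threshold=None): straight line of the TCP; attitude=None keeps the orientation; vel is the mean speed in m/s. With threshold (N) it stops when the force on the tool has changed by that much, and returns True; else False.
- r.movej(angles): joint-space move.
- r.command_gripper(opening, effort=None): finger opening in m; effort is the grip in N (None keeps the last); returns when the fingers have stopped.
- r.hold(seconds).
- kinematics.solve_ik(position, orientation): joint angles nearest the present ones, or None.
- viewer.read_camera(name): name is "scene" or "side" or "wrist"; returns a dict with "img" (420x560x3 uint8, red, green, blue), "vfov" (degrees; the focal length in pixels is half the picture's height over the tangent of half this angle, whatever the lens; pixels are square), "cx", "cy" (the principal point, pixels), "extrinsics" (4x4, takes a point from world to camera coordinates). Camera axes: x right, y down, z forward; pixel columns grow to the right and rows downward; lengths in m; the calibration is good to about 2 mm. A picture is of the moment at which its call begins. There is no depth.
A pose or a line that the arm cannot do raises r.PlanningError and nothing moves.
- r.hand_in(): hands the job in; it is judged then, once.
Readings, each from a call of its own:
- r.current_time_s(): time.
- r.current_joints(): joint angles.
- r.current_joint_vel(): joint speeds.
- r.current_tau(): joint torques, N m.
- r.current_tool_pos(): TCP position.
- r.current_orientation(): TCP orientation.
- r.current_ft_force(): force on the tool from outside, world axes, zero at the start.
- r.current_ft_torque(): the same for the moment, N m.
- r.current_grip_width(): finger opening in m.
- r.current_finger_force(): force on a finger pad.
Only numpy, scipy, OpenCV 4.12 (cv2) and the standard library are available. Lean on these libraries where they do the work, as an engineer would, in place of code of your own. Each camera call takes 0.05 s, during which the arm holds its last target. There are 200 camera calls.

## Working session

There is one attempt and no reset: what is moved stays moved. The work goes in short steps, each a Python script; the robot and the scene stay as the last script left them, time stands still between calls to the robot, and variables do not carry over. Pictures are saved under pics/ and viewed, at most 10 in all, crops included, and the job is handed in when it is done.

```bash
mkdir -p pics
cat > h.py <<'E'
import numpy as np, cv2
from plant import r, kinematics, viewer
def cam(n):
    c=viewer.read_camera(n); c['f']=c['img'].shape[0]/2/np.tan(np.radians(c['vfov'])/2); return c
def ray(c,u,v):
    E=np.array(c['extrinsics']); d=E[:3,:3].T@np.array([(u-c['cx'])/c['f'],(v-c['cy'])/c['f'],1.]); return -E[:3,:3].T@E[:3,3], d/np.linalg.norm(d)
def onz(c,u,v,z):
    o,d=ray(c,u,v); return o+d*(z-o[2])/d[2]
def tri(c1,p1,c2,p2):
    o1,d1=ray(c1,*p1);o2,d2=ray(c2,*p2)
    s=np.linalg.lstsq(np.c_[d1,-d2],o2-o1,rcond=None)[0]
    a,b=o1+s[0]*d1,o2+s[1]*d2; return (a+b)/2,np.linalg.norm(a-b)
def proj(c,P):
    E=np.array(c['extrinsics']); q=E[:3,:3]@np.array(P)+E[:3,3]; return q[:2]/q[2]*c['f']+[c['cx'],c['cy']]
def save(n,im): cv2.imwrite('pics/'+n,cv2.cvtColor(im,cv2.COLOR_RGB2BGR))
E
python3 - <<'E'
from h import *
import pickle
d={n:cam(n) for n in('scene','side')}
pickle.dump(d,open('c0.pkl','wb'))
for n in d: save(n+'0.png',cv2.resize(d[n]['img'],(784,588))); E=np.array(d[n]['extrinsics']); print(n,d[n]['f'],d[n]['cx'],d[n]['cy'],-E[:3,:3].T@E[:3,3],E[2,:3])
E
```

```text
scene 540.1390410972382 268.4523684610724 209.34332824908532 [ 0.94885045 -0.73250839  1.22871222] [-0.32377117  0.51192277 -0.79568041]
side 476.08082436460404 275.9302460259152 212.67984018902806 [ 0.04517586 -1.00051665  1.18569789] [ 0.28434149  0.63784649 -0.71575259]
```

View pics/scene0.png

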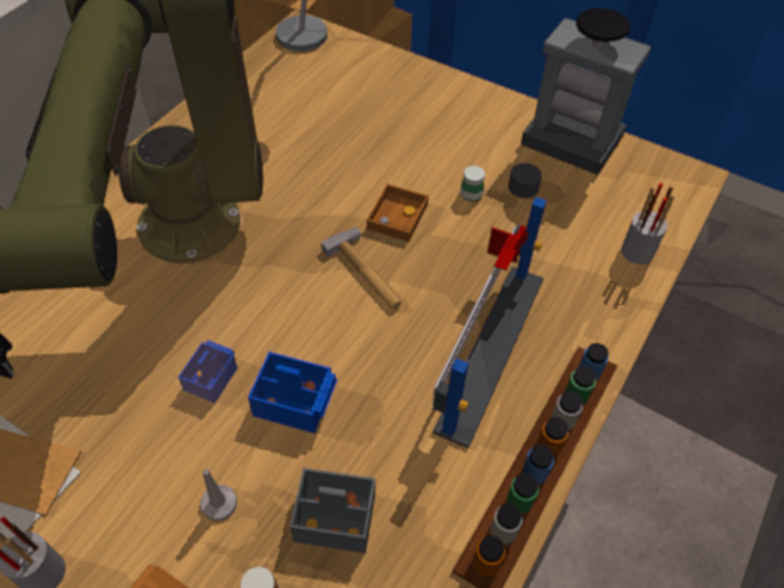

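View pics/side0.png

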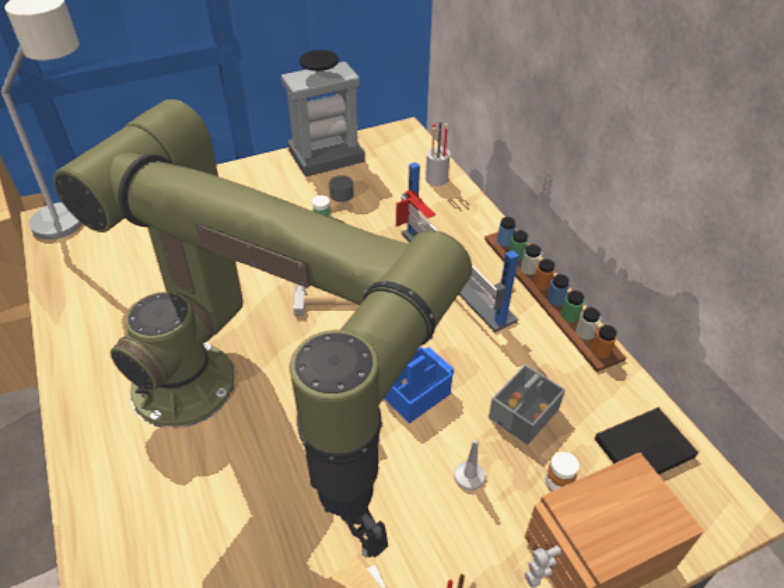

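Blue candidates in the scene view: the larger saturated bin at (292,390), with its lip on the right at about (325,393), and a smaller paler one at (208,370). The larger one fits the description. In the scene view, the stand's upright tops are at about (538,203) and (458,366), the red stop is at (500,243) and the keeper at (512,248). I'll confirm the bin in an enlarged crop and measure it.

Run:
```python
from h import *
import pickle
d=pickle.load(open('c0.pkl','rb'));s=d['scene'];t=d['side'];k=560/784
a=s['img'][240:315,170:245];b=s['img'][130:320,300:400]
A=cv2.resize(a,(450,450),interpolation=cv2.INTER_CUBIC);B=cv2.resize(b,(300,570),interpolation=cv2.INTER_CUBIC)
im=np.zeros((570,760,3),np.uint8);im[:450,:450]=A;im[:,455:755]=B;save('crop1.png',im)
for c in d:
  h=cv2.cvtColor(d[c]['img'],cv2.COLOR_RGB2HSV);m=cv2.inRange(h,(105,170,50),(125,255,255))
  n,l,st,ce=cv2.connectedComponentsWithStats(m)
  for i in range(1,n):
    if 60<st[i][4]<6000:
      ys,xs=np.where(l==i);print(c,st[i],ce[i].round(1),'top',xs[ys<ys.min()+3].mean(),ys.min())
for p,q in [((538,203),(413,166)),((458,366),(511,255))]:
  print(tri(s,np.array(p)*k,t,np.array(q)*k), onz(s,*(np.array(p)*k),.227), onz(t,*(np.array(q)*k),.227))
print('bin',onz(s,292*k,385*k,.05))
```

```text
scene [369 142  20  57 366] [378.5 169. ] top 384.4736842105263 142
scene [ 178  252   62   57 2271] [207.8 279.7] top 195.1578947368421 252
scene [316 257  18  54 470] [324.2 282.6] top 328.1764705882353 257
side [ 275  249   49   53 1434] [300.4 274.8] top 302.88461538461536 249
(array([0.67926805, 0.25419414, 0.21896841]), np.float64(0.0010861252855108774)) [0.68163946 0.24561415 0.227     ] [0.67412609 0.24462475 0.227     ]
(array([ 0.72394141, -0.13757303,  0.22403073]), np.float64(0.0015543565331273268)) [ 0.72490415 -0.14019807  0.227     ] [ 0.7219322  -0.13924379  0.227     ]
bin [ 0.45269766 -0.22952497  0.05      ]
```

View pics/crop1.png

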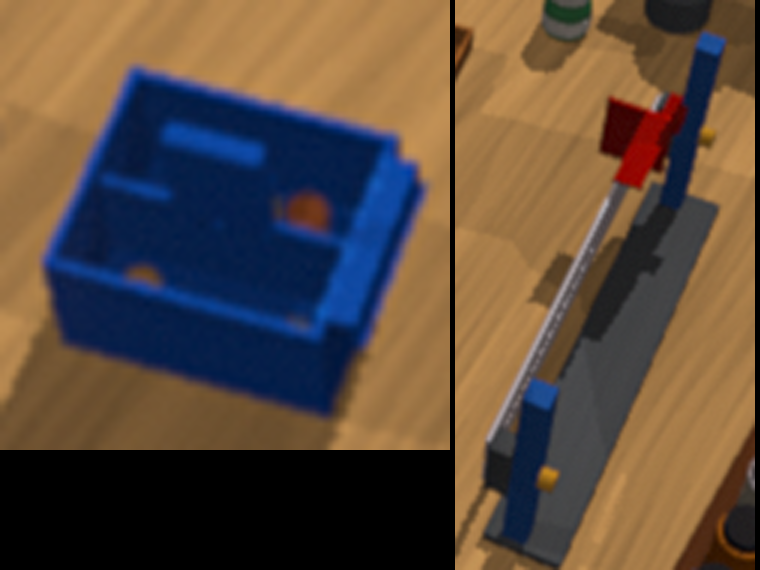

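The crop confirms the larger blue bin: the lip is on its right edge, rim corners in crop pixels are (133,70), (397,137), (320,333) and (47,260), and the tab top is at about (213,143). The rail's top edge runs from (490,440) to (612,198), with the keeper's open end at about (630,180) and the stop plate at (625,130).

```bash
cat >> h.py <<'E'
from scipy.spatial.transform import Rotation as Ro
def ori(yaw):  # tool y along (cos,sin)(yaw), pointing down
    y=np.array([np.cos(yaw),np.sin(yaw),0]);z=np.array([0,0,-1.]);return Ro.from_matrix(np.c_[np.cross(y,z),y,z]).as_rotvec()
E
python3 - <<'E'
from h import *
import pickle
d=pickle.load(open('c0.pkl','rb'));s=d['scene']
f=lambda x,y,z:onz(s,170+x/6-.4,240+y/6-.4,z)
C=np.array([f(133,70,.07),f(397,137,.07),f(320,333,.07),f(47,260,.07)])
print(C,'sides',[np.linalg.norm(C[i]-C[i-1]) for i in range(4)],'cen',C.mean(0))
t=f(213,143,.114);print('tab',t)
ex=(C[1]-C[0])+(C[2]-C[3]);print('yaw x',np.arctan2(ex[1],ex[0]))
yb=np.arctan2(ex[1],ex[0])+np.pi/2
for y in(yb,yb-np.pi): print(y,kinematics.solve_ik([t[0],t[1],.21],ori(y)))
print(r.current_joints(),Ro.from_rotvec(r.current_orientation()).as_matrix().round(2))
ys=np.arctan2(.993,-.114)
for y in(ys,ys-np.pi):
  for p in ([.615,.0,.3],[.60,.16,.3]): print(y,kinematics.solve_ik(p,ori(y)))
w=cam('wrist');save('w0.png',w['img']);E=np.array(w['extrinsics']);R=Ro.from_rotvec(r.current_orientation()).as_matrix()
print('wristcam in tool',R.T@(-E[:3,:3].T@E[:3,3]-r.current_tool_pos()),'axes in tool(cols x,y,z)',(R.T@E[:3,:3].T).round(2).tolist(),w['f'])
E
```

```text
[[ 0.38387289 -0.20461825  0.07      ]
 [ 0.49738772 -0.17228743  0.07      ]
 [ 0.52319051 -0.26465249  0.07      ]
 [ 0.40995379 -0.29671238  0.07      ]] sides [np.float64(0.09571594497157376), np.float64(0.11802923178244804), np.float64(0.09590144517893061), np.float64(0.11768768745826529)] cen [ 0.45360123 -0.23456764  0.07      ]
tab [ 0.45361665 -0.23533631  0.114     ]
yaw x 0.2766865881044587
1.8474829148993552 [-0.08388878 -0.19819478 -0.14043944  0.         -1.62855167 -1.21022096]
-1.2941097386904379 [-0.08388878 -0.19819478 -0.14043944  0.         -1.62855167  1.9313717 ]
[-9.41299578e-01  4.07599592e-02  8.39435550e-02 -3.86107249e-04
 -1.61549941e+00 -3.33689557e-01] [[-0.96 -0.29 -0.  ]
 [-0.29  0.96  0.  ]
 [ 0.    0.   -1.  ]]
1.6850995377792233 [ 0.32521465  0.1097225   0.32243057  0.         -1.78350439 -1.78170777]
1.6850995377792233 [ 0.58257872  0.125988    0.34011531  0.         -1.78492364 -2.03907183]
-1.4564931158105698 [ 0.32521465  0.1097225   0.32243057  0.         -1.78350439  1.35988488]
-1.4564931158105698 [ 0.58257872  0.125988    0.34011531  0.         -1.78492364  1.10252082]
wristcam in tool [ 0.07963202  0.00027626 -0.16302956] axes in tool(cols x,y,z) [[-0.0, -0.95, -0.31], [1.0, -0.0, -0.0], [-0.0, -0.31, 0.95]] 325.5241218572303
```

Run:
```python
from h import *
import pickle
o=ori(-1.456);W=[]
for p in ([.60,.02,.33],[.52,.01,.33]):
    r.movep(p,o); r.hold(.3); W.append(cam('wrist'))
pickle.dump(W,open('w.pkl','wb'))
for i,w in enumerate(W): save(f'w{i+1}.png',cv2.resize(w['img'],(784,588)))
print(r.current_time_s())
```

```text
3.8833
```

View pics/w1.png

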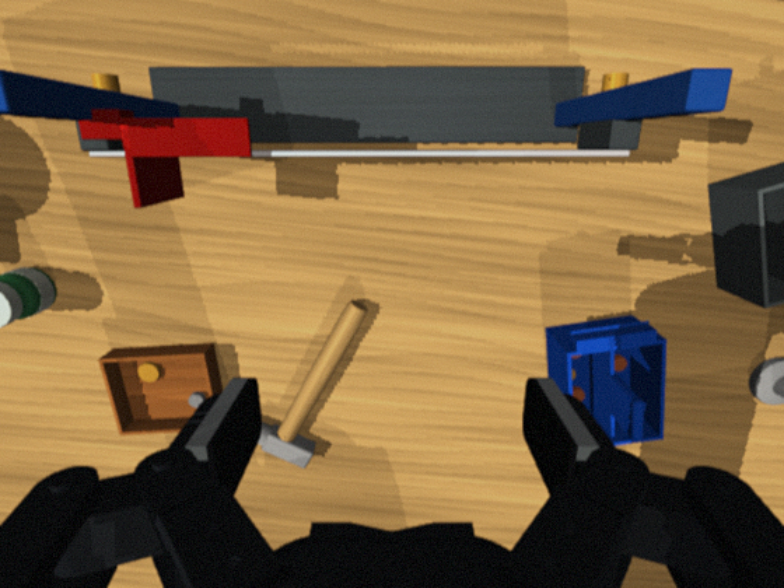

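View pics/w2.png

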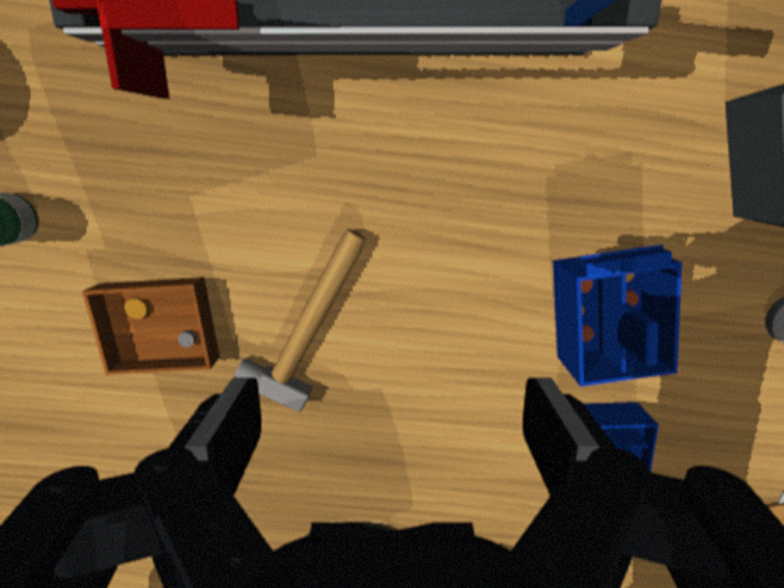

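w1 shows the rail's bright top edge from (90,153) to (630,153) and the keeper's open end at x≈250. w2 shows the same edge from (64,30) to (648,30). The ends are 400 mm apart, so they give the rail's line and height.

Run:
```python
from h import *
import pickle
W=pickle.load(open('w.pkl','rb'));d=pickle.load(open('c0.pkl','rb'));k=560/784
def rowat(w,u,v0):
    g=w['img'][v0-6:v0+7,u-3:u+4].astype(float).mean((1,2));g=np.clip(g-.6*g.max()-.0,0,None);return (g*np.arange(v0-6,v0+7)).sum()/g.sum()
pl=[];fit=[]
for w,v0 in zip(W,(109,21)):
    us=np.arange(215,400,15) ;vs=np.array([rowat(w,u,v0) for u in us]);c=np.polyfit(us,vs,1);print(c,np.abs(vs-np.polyval(c,us)).max());fit.append(c)
    o,a=ray(w,100,np.polyval(c,100));_,b=ray(w,400,np.polyval(c,400));n=np.cross(a,b);pl.append((n/np.linalg.norm(n),o))
A=np.array([p[0] for p in pl]);bb=np.array([p[0]@p[1] for p in pl])
dr=np.cross(*A);dr/=np.linalg.norm(dr);dr*=np.sign(dr[1])
p0=np.linalg.lstsq(A,bb,rcond=None)[0];p0=p0-dr*(p0[1]-.05)/dr[1]
print('line pt',p0,'dir',dr,np.arctan2(dr[1],dr[0]))
E=[]
for x1,x2 in((90,64),(630,648)):
    P,e=tri(W[0],(x1*k,np.polyval(fit[0],x1*k)),W[1],(x2*k,np.polyval(fit[1],x2*k)));E.append(P);print('end',P,e)
m=(E[0]+E[1])/2;print('len',np.linalg.norm(E[0]-E[1]),'mid',m)
# height by length
for w,(a,b),c in zip(W,((90,630),(64,648)),fit):
    for z in(.12,.13,.14,.15,.16):
        P,Q=[onz(w,u*k,np.polyval(c,u*k),z) for u in(a,b)];print(z,np.linalg.norm(P-Q).round(4),((P+Q)/2).round(4),end=' | ')
    print()
for p in(m,E[0],E[1]):print(proj(d['scene'],p)/k)
```

```text
[-7.20206127e-03  1.11033827e+02] 0.31735910144846
[-2.23444501e-03  2.18267879e+01] 0.13359087975134187
line pt [0.66967522 0.05       0.14056906] dir [-0.12000633  0.99258472  0.0193405 ] 1.6911151960007758
end [0.64584078 0.2471449  0.14443044] 9.773266723094747e-05
end [ 0.69368552 -0.1485584   0.13680859] 0.0005494687066441076
len 0.39865813835406505 mid [0.66976315 0.04929325 0.14061952]
0.12 0.4228 [0.669  0.0526 0.12  ] | 0.13 0.4115 [0.6693 0.052  0.13  ] | 0.14 0.4002 [0.6695 0.0514 0.14  ] | 0.15 0.3888 [0.6697 0.0507 0.15  ] | 0.16 0.3775 [0.67   0.0501 0.16  ] | 
0.12 0.4221 [0.6736 0.0534 0.12  ] | 0.13 0.4108 [0.6716 0.0525 0.13  ] | 0.14 0.3994 [0.6696 0.0516 0.14  ] | 0.15 0.3881 [0.6676 0.0507 0.15  ] | 0.16 0.3768 [0.6656 0.0498 0.16  ] | 
[477.32075033 301.15699026]
[514.13453052 225.27888618]
[434.26527017 389.90006931]
```

Rail edge: z ≈ 0.140 (within 0.11–0.17, and the 400 mm length checks). Stand origin ≈ (0.6676, 0.0508), yaw 0.120. The bin centre and tab agree at (0.4536, -0.235), yaw 0.277. Next is the pick and carry to the pre-hook point.

```bash
cat >> h.py <<'E'
SY=0.1195; SO=np.array([0.6676,0.0508,0])
EX=np.array([np.cos(SY),np.sin(SY),0]);EY=np.array([-EX[1],EX[0],0])
GZ=.089  # TCP above bin origin
SOR=ori(SY-np.pi/2)
def tcp(x,y,z): return SO+x*EX+y*EY+[0,0,z+GZ]   # bin origin in stand frame -> TCP
def binpos():
    q=np.array(r.current_tool_pos())-SO; return np.array([q@EX,q@EY,q[2]-GZ])
def ft(): return np.array([(lambda F:[F@EX,F@EY,F[2]])(np.array(r.current_ft_force()))])[0]
E
python3 - <<'E'
from h import *
o=ori(.277-np.pi/2)
r.command_gripper(.06,effort=60)
r.movep([.4536,-.235,.17],o); r.line_to([.4536,-.235,GZ],vel=.08,threshold=6)
print(r.current_tool_pos(),ft())
r.command_gripper(0,effort=60); print('w',r.current_grip_width(),r.current_finger_force())
f0=ft(); r.line_to([.4536,-.235,.12],vel=.05);r.hold(.3);print('wt',ft()-f0)
r.line_to([.4536,-.235,.23],vel=.12)
r.movep(tcp(-.11,-.045,.135),SOR); r.hold(.3)
print(binpos(),ft(),r.current_ft_torque(),r.current_grip_width(),r.current_time_s())
w=cam('wrist');save('w3.png',cv2.resize(w['img'],(784,588)))
E
```

```text
[ 0.45398243 -0.23514985  0.08971092] [0.10651709 0.008696   0.62753546]
w 0.009349630749788469 58.641014099121094
wt [-1.65836558  2.28200289 -4.62740094]
[-0.11019361 -0.04573263  0.13518642] [ 0.8538636   1.11351252 -4.1812008 ] [0.0523758  0.01660036 0.0093749 ] 0.009600900719751778 10.5083
```

View pics/w3.png

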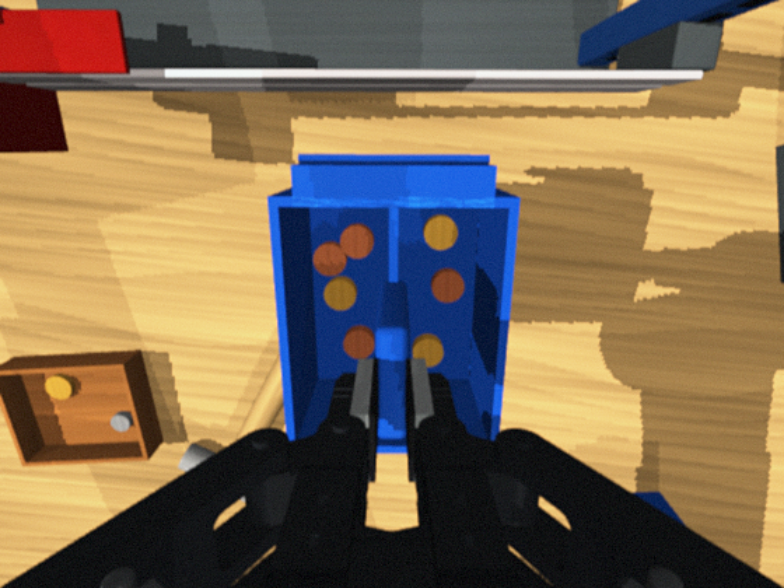

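w3: the bin hangs square. The flange's outer edge is at row ≈166, the rim's back corners are at (270,199) and (518,199), and the rail edge is at row ≈74. I'll check the lip and rail offset with these.

Run:
```python
from h import *
w=cam('wrist');k=560/784;z=binpos()[2]
S=lambda P:((P-SO)@EX*1e3,(P-SO)@EY*1e3)
for n,u,v,zz in[('flangeL',294,167,z+.07),('flangeR',495,166,z+.07),('rimL',270,199,z+.07),('rimR',518,199,z+.07),('tongueflare L',299,155,z+.047),('R',490,156,z+.047),('railL',200,74,.14),('railR',690,74,.14),('rail end',702,74,.14)]:
    print(n,np.round(S(onz(w,u*k,v*k,zz)),1))
print(binpos())
```

```text
flangeL [-39.7  -8. ]
flangeR [-39.5 -85.5]
rimL [-51.9   2.3]
rimR [-52.  -95.5]
tongueflare L [-35.8  -5.8]
R [-36.3 -88.1]
railL [ 1.7 48.8]
railR [   1.4 -193.1]
rail end [   1.4 -199. ]
[-0.11014702 -0.0454929   0.13511759]
```

Run:
```python
from h import *
r.line_to(tcp(-.09,-.045,.125),vel=.06)
print(r.line_to(tcp(-.061,-.045,.122),vel=.04,threshold=3),binpos(),ft())
r.hold(.3);print(ft())
print(r.line_to(tcp(-.061,-.045,.082),vel=.02,threshold=2.5),binpos(),ft())
if binpos()[2]<.085: print(r.line_to(tcp(-.061,-.045,.064),vel=.012,threshold=2.5),binpos(),ft())
r.hold(.3);print(binpos(),ft(),r.current_ft_torque(),r.current_time_s())
w=cam('wrist');save('w4.png',cv2.resize(w['img'],(784,588)))
```

```text
False [-0.06105043 -0.04501528  0.12203437] [-0.74667443  0.6066558  -4.82711695]
[-0.34381138 -0.49029633 -5.9896048 ]
False [-0.06094341 -0.0449941   0.08213384] [ 0.17073214  0.76924032 -4.50980792]
True [-0.06152919 -0.04508285  0.07446745] [-1.63684195  0.14537582  4.40642325]
[-0.06170874 -0.04510696  0.07437131] [-2.94497442  1.13588052  5.89615844] [ 0.15219421  0.78870267 -0.05413148] 15.525
```

View pics/w4.png

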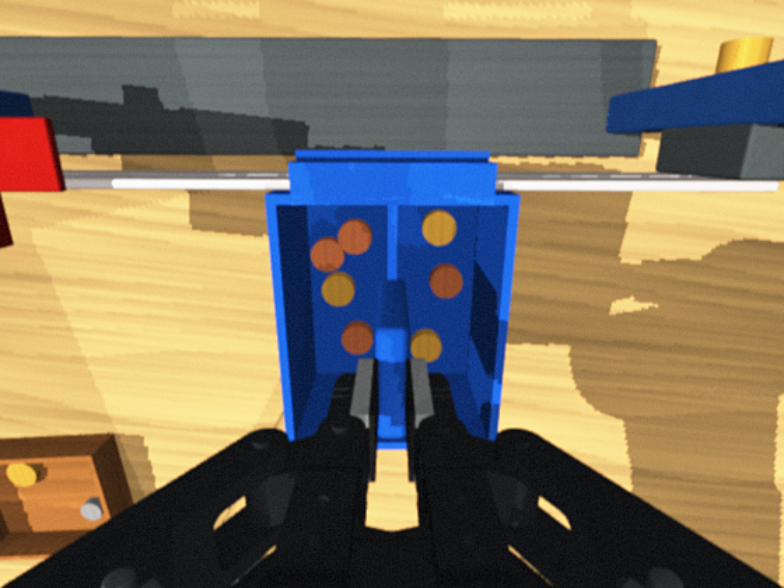

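Hooked: w4 shows the lip over the rail, with the rail passing under the flange at row ≈183. The catch came at bin z 0.0744, so the edge is at 0.1404 as measured. Now I'll ease the load and slide.

Run:
```python
from h import *
z=binpos()[2]; p=binpos()
for i in range(6):
    if ft()[2]<1: break
    z+=.0004; r.line_to(tcp(p[0],p[1],z),vel=.01); r.hold(.2); print(binpos().round(4),ft().round(1))
r.hold(.4)
p=binpos()
hit=r.line_to(tcp(p[0],.09,z),vel=.04,threshold=6);r.hold(.1)
print(hit,binpos().round(4),ft().round(1))
if not hit:
    hit=r.line_to(tcp(p[0],.118,z),vel=.015,threshold=4);r.hold(.2)
    print(hit,binpos().round(4),ft().round(1))
print(r.current_ft_torque(),r.current_time_s())
```

```text
[-0.0618 -0.0451  0.0745] [-0.8 -0.9 -1.5]
True [-0.0628 -0.038   0.0739] [-0.8  0.8  0.2]
[0.26232963 0.22743646 0.02293291] 17.4667
```

Run:
```python
from h import *
x=-.0618;z=.0747
for y,v,th in((0,.025,9),(.05,.025,9),(.095,.025,9),(.118,.012,6)):
    hit=r.line_to(tcp(x,y,z),vel=v,threshold=th);r.hold(.2)
    print(y,hit,binpos().round(4),ft().round(1),np.round(r.current_ft_torque(),2),r.current_time_s())
    if hit: break
```

```text
0 True [-0.0636 -0.0328  0.074 ] [-0.5 -0.  -1. ] [ 0.09 -0.08 -0.03] 18.275
```

Run:
```python
from h import *
p=binpos();x,y,z=p;print(p)
for dy in(0.003,.006,.009):
    hit=r.line_to(tcp(x,y+dy,.0744),vel=.01,threshold=12)
    a=ft(),binpos();r.hold(.25)
    print(hit,a[0].round(1),a[1].round(4),'|',binpos().round(4),ft().round(1),np.round(r.current_ft_torque(),2))
w=cam('wrist');save('w5.png',cv2.resize(w['img'],(784,588)))
```

```text
[-0.06363637 -0.03281954  0.07399812]
False [ 0.5 -1.7 -1.8] [-0.0636 -0.0299  0.0743] | [-0.0636 -0.0299  0.0744] [-0.3 -2.  -0.8] [-0.73 -0.27 -0.13]
False [-1.1 -1.4 -1.1] [-0.0636 -0.0266  0.0744] | [-0.0636 -0.0267  0.0743] [ 1.6 -1.2 -1.1] [-0.39 -0.45 -0.09]
False [ 1.  -1.5 -1.2] [-0.0637 -0.0237  0.0744] | [-0.0636 -0.0238  0.0744] [-0.3 -1.9 -2.3] [-0.49 -0.28 -0.12]
```

View pics/w5.png

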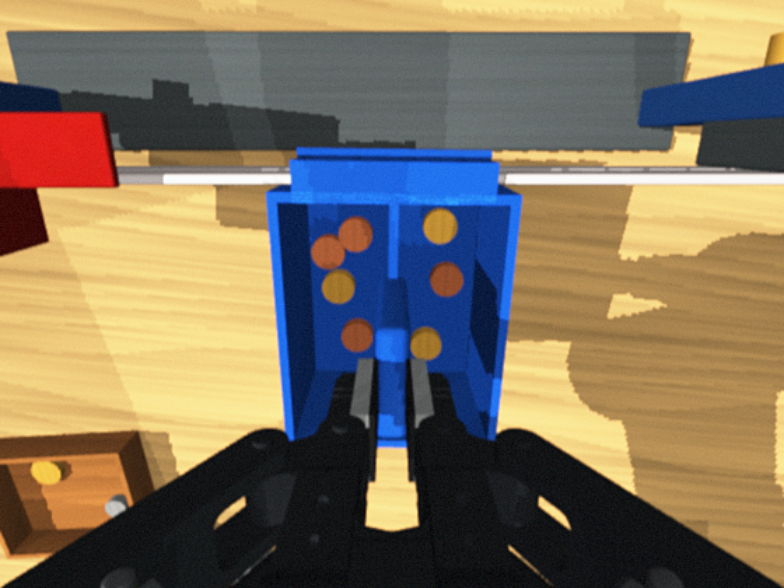

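w5: still hooked and square (rail at row ≈178 under the flange, keeper end at x≈115). The slide moves freely with about 1.7 N of friction, so I'll continue slowly in steps.

Run:
```python
from h import *
x=-.0632;z=.0745;y=binpos()[1]
while y<.119:
    y+=.010 if y<.09 else .003
    hit=r.line_to(tcp(x,y,z),vel=.018 if y<.095 else .01,threshold=10 if y<.095 else 6);r.hold(.1)
    F=np.mean([ft() for _ in range(3)],0);print(hit,binpos().round(4),F.round(1),np.round(r.current_ft_torque(),2))
    if hit or F[1]<-6: break
print(r.current_time_s())
```

```text
False [-0.0631 -0.0136  0.0744] [ 0.9 -0.9 -1.8] [-0.31 -0.48 -0.12]
False [-0.0631 -0.0037  0.0744] [ 0.2 -2.3 -0.4] [-0.37 -0.41 -0.06]
False [-0.0631  0.0063  0.0744] [ 0.  -1.6 -2.7] [-0.35 -0.4  -0.09]
False [-0.0631  0.0163  0.0744] [ 0.6 -1.5 -1.1] [-0.32 -0.42 -0.12]
False [-0.0631  0.0264  0.0744] [ 0.6 -1.3 -2. ] [-0.27 -0.41 -0.04]
False [-0.0631  0.0363  0.0744] [-0.5 -0.4 -1.6] [-0.34 -0.41 -0.11]
False [-0.0631  0.0464  0.0744] [ 0.6 -1.  -2.1] [-0.36 -0.42 -0.03]
False [-0.0631  0.0563  0.0744] [ 0.5 -2.1 -1.1] [-0.28 -0.52 -0.11]
False [-0.0631  0.0663  0.0744] [ 0.1 -1.6 -2.6] [-0.28 -0.34 -0.14]
False [-0.0631  0.0763  0.0744] [ 1.7 -1.6 -1.2] [-0.28 -0.41 -0.13]
False [-0.0631  0.0863  0.0744] [ 0.7 -1.  -1.7] [-0.28 -0.48 -0.06]
False [-0.0632  0.0962  0.0745] [-0.3 -2.1 -1. ] [-0.59 -0.32 -0.1 ]
False [-0.0632  0.0993  0.0745] [-0.1 -2.2 -1.4] [-0.41 -0.37 -0.11]
False [-0.0632  0.1023  0.0745] [-0.3 -2.6 -1.2] [-0.46 -0.32 -0.09]
False [-0.0632  0.1053  0.0745] [-0.  -1.2 -2.1] [-0.48 -0.41 -0.07]
False [-0.0632  0.1083  0.0745] [ 0.5 -1.5 -1.4] [-0.5  -0.3  -0.06]
False [-0.0632  0.1113  0.0745] [ 0.9 -1.3 -0.8] [-0.49 -0.29 -0.12]
False [-0.0632  0.1127  0.0752] [-0.1 -6.5  1.2] [-2.09 -0.22 -0.1 ]
33.8833
```

Run:
```python
from h import *
r.line_to(tcp(-.0632,.1121,.0743),vel=.006);r.hold(.4)
print(binpos().round(4),ft().round(1),np.round(r.current_ft_torque(),2))
r.command_gripper(.010,effort=20);r.hold(.2);print(r.current_finger_force(),r.current_grip_width())
r.command_gripper(.03,effort=20);r.hold(.5);print(r.current_grip_width(),ft().round(1))
p=np.array(r.current_tool_pos());print(r.line_to(p+[0,0,.06],vel=.04,threshold=4),ft().round(1))
r.hold(.3);w=cam('wrist');s=cam('scene');print(r.current_time_s())
im=np.zeros((590,784,3),np.uint8);im[:420,:560]=w['img'];b=cv2.resize(s['img'][120:320,290:390],(224,448));im[:448,560:]=b;save('end.png',im)
```

```text
[-0.0633  0.112   0.0744] [-2.  -4.8  0.7] [-1.44  0.21 -0.16]
39.897176027297974 0.010492673367170734
0.03053367548018991 [ 0.3 -0.3  0. ]
False [-0.3  1.2 -0.3]
38.075
```

View pics/end.png

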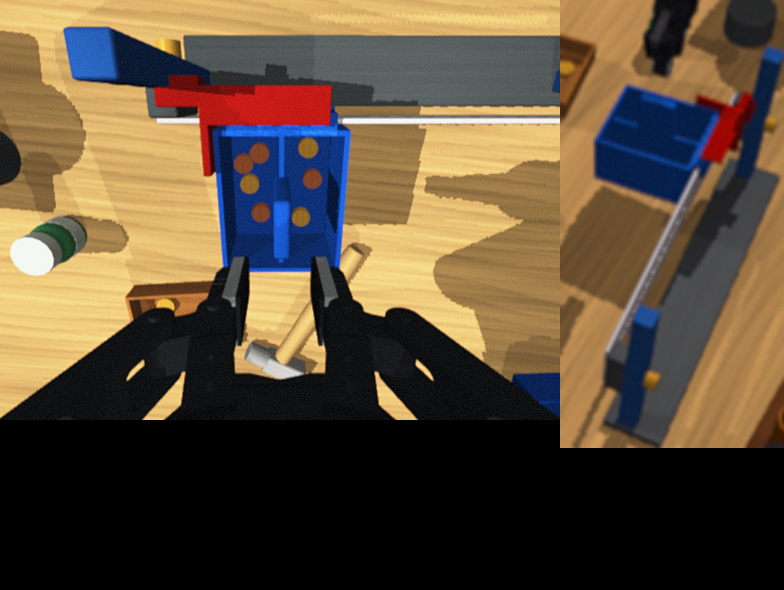

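The final view shows the bin hanging under the keeper (tucked in at (270,105)), with its left rim at x≈217 next to the stop plate at x≈212. I'll check the gap numerically before handing in.

Run:
```python
from h import *
w=cam('wrist');S=lambda P:np.round([(P-SO)@EX*1e3,(P-SO)@EY*1e3],1)
im=w['img'];h=cv2.cvtColor(im,cv2.COLOR_RGB2HSV)
for v in(145,155,165):
    b=np.where(cv2.inRange(h,(100,120,60),(130,255,255))[v,190:370]>0)[0]+190
    rd=np.where((im[v,190:260,0].astype(int)>im[v,190:260,2]+50)&(im[v,190:260,1]<60))[0]+190
    print(v,b.min(),b.max(),rd.min() if len(rd) else 0,rd.max() if len(rd) else 0,'rim',S(onz(w,b.min(),v,.144)),S(onz(w,b.max()+1,v,.144)),'stop top',S(onz(w,(rd.max()+1) if len(rd) else 0,v,.144)))
```

```text
145 213 349 202 209 rim [-14.4 160.5] [-14.9  59.8] stop top [-14.4 162.7]
155 214 348 203 258 rim [-21.7 160.2] [-22.2  60.1] stop top [-21.9 126.9]
165 215 347 204 211 rim [-29.2 160. ] [-29.7  60.4] stop top [-29.2 162.2]
```

```bash
python3 -c "
from h import *
print(r.hand_in(),r.current_time_s())"
```

```text
the job is handed in; nothing more can be done
the job is handed in; nothing more can be done
```

The blue bin is hanging by its lip on the rail under the red keeper, against the end stop (measured at stand y ≈ 110 mm) and released. I handed the job in after about 38 s of robot time; the hand-in call returned no verdict.

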